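# Roll the conduit stub into the V-block

### The arm

A 6-joint arm with a two-finger parallel gripper is mounted at the origin on the work surface. World frame = base frame: x ahead of the robot, y to its left, z up, the work surface at z = 0. Lengths are in m, angles in rad, forces in N, time in s.
With the tool pointing down it reaches from about 0.3 to 0.775 m from the base axis. Payload 14.6 kg.
Tool frame: the origin (TCP) lies on the centre line of the jaws, within the pads' length; the fingertips stand ctrl.tcp_to_tips ahead of it and the grasp point (between the pads) lies 2 mm behind it (ctrl.tcp_to_tips is the distance from the TCP to the fingertips, in m); z points along the fingers, y is the line along which they close (so a half turn about z gives the same grasp; the last joint's range is limited). The gripper opens to 94 mm and grips with 3 to 60 N. Pads are 16 mm wide; open, the fingers measure 119 mm over their backs; the gripper's body (75 mm by 177 mm) begins 78 mm behind the grasp point.
Start: joints at [-1.223, 0.3, 1.521, -0, 1.321, -0.067], TCP at [0.222, -0.503, 0.222] pointing down, gripper open.
Joint ranges: [-3.03, 3.03], [-0.79, 2.21], [0.23, 2.52], [-1.04, 4.18], [0, 3.07], [-2.55, 2.55]. Speed limits (rad/s): [2.22, 2.22, 2.57, 3.14, 3.14, 3.14].

### API

Orientations are given as [roll, pitch, yaw] about the fixed x, y, z axes, in that order (R = Rz(yaw) Ry(pitch) Rx(roll)).
In Python, from station import telemetry, viewer, hand_in, ctrl gives the robot as it stands.
- The arm moves only by the tool step_arm, never from a script. Its argument "plan" is a list of rows, each an object of numbers: "dx", "dy", "dz": the shift along the tool's x, y, z scaled (see below); "rx", "ry", "rz": the turn, a rotation vector about the tool's x, y, z scaled (see below); "claw": the closure, from 0 (fully open) to 1 (shut). In form: [{"dx": .., "dy": .., "dz": .., "rx": .., "ry": .., "rz": .., "claw": ..}, ...]. A call has 1 to 10 rows; each row shifts and turns the commanded pose from where the row before left it, along the tool's axes as they then stand; what a row does not reach is not made up. The controller multiplies each number of a shift by 0.1 m and each number of a turn by 90 degrees. A row lasts 1/10 s, in which the tool goes at most 50 mm and 8.59 degrees, less where a joint would pass 70% of its speed; a pose out of reach is approached as far as the arm can. A call with a number of a shift or a turn outside -1 to 1 is refused whole. A call with a gripper value outside its range is refused whole. The fingers move at their own pace and stop on an object; "grip_force" is the grip in N (left out, the last holds). Time passes only in rows, so rows that do not move let the fingers close. It gives the time, the measured TCP pose, the force, the opening and the grip force at its end, in the units of the state.
- telemetry.get_obs(): the state, without advancing time (a new reading comes with each control period).
- viewer.camera(name): name is "side" or "top" or "wrist"; returns a dict with "img" (420x560x3 uint8, red, green, blue), "z_map" (420x560 float32, m along the optical axis (not along the pixel's ray), 0 where there is no reading), "fx", "fy", "cx", "cy" (pixels), "R" (3x3) and "t" (3): a world point X has camera coordinates R X + t; the wrist camera has in their place "tool_from_camera" (4x4, takes a point from camera to tool coordinates, whose origin is the TCP and whose axes are the flange's). Camera axes: x right, y down, z forward; pixel columns grow to the right and rows downward; lengths in m; the calibration is good to about 2 mm. A picture is of the moment at which its call begins: read the wrist's pose just before it.
- hand_in(): hands the job in; it is judged then, once.
Trained networks look in a picture, given as the dict that the camera call returned (one of the last four; its "shot" number tells which), for a name from the list of things; names that differ only in an ending like _2 or _b are one class to them, and where a whole thing is asked for, a point or a joint stands for the part that bears it (a point fixed in the world has none). Each returns a list of dicts, best first, with "score" (0 to 1); they miss things now and then, are a little off and sometimes report something else, mostly with a low value. They report only what shows in the picture. A call takes as long as a camera call. They do not tell look-alikes from the thing itself.
- viewer.recognise(target, picture): "rect" ([left, top, right, bottom] in pixels, round what is visible of it).
The state is a dict: "time_s": time; "qpos": joint angles; "joint_vel": joint speeds; "tau": joint torques, N m; "ee_pos": TCP position; "eef_rot": TCP orientation; "force": force on the tool from outside, world axes, zero at the start; "moment": the same for the moment, N m; "grip_width": finger opening in m; "grip_force": force on a finger pad.
Only numpy, scipy, OpenCV 4.12 (cv2) and the standard library are available. Lean on these libraries where they do the work, as an engineer would, in place of code of your own. Each camera call takes 0.05 s, during which the arm holds its last target. There are 200 camera calls.

### The job

Roll the blue conduit stub along the bench by pushing its side, up the ramp and into the groove of the V-block. Then push its end to slide it along the groove until its other end is against the yellow stop plate, and leave it lying there. Use the fingers only to push: do not pinch, lift or carry the stub, and leave everything else on the bench where it is.

Things in the scene. Friction and masses are not known exactly. Their poses are not given: they have to be found in the camera images.
- conduit: Blue conduit stub: round bar, 40 mm diameter, 140 mm long, 0.2 kg, white stripe along it (on top at the start), black disc ends. Origin at its centre, x axis along it. Lies on the bench on the ramp side, 200 to 300 mm from the groove, up to 0.18 rad askew to it, and 60 to 90 mm short of the stop along it. Smooth; rolls easily and runs on a little ahead of a push.
- vblock: Fixed V-block. Origin on the bench under the groove's bottom; x along the groove towards the stop, z up. Section, y / height in mm: ramp from -96 / 0 up to lip -16 / 11, groove bottom 0 / 2, far flank up to 38 / 24, flat rail to 54. Groove from x = -150 (open) to 110 mm (stop). Roll the bar towards +y. In the groove its centre is at y = 0, height 25 mm, and x = 40 mm when against the stop.
- stop (a point): Centre of the groove-side face of the yellow stop plate, on the bar's axis line, 25 mm above the bench. The plate is 10 mm thick, 46 mm high, and spans y = -40 to 54 mm of the V-block; axes as the V-block's.
- orange_stub: Bystander: short orange pipe stub standing on end, 40 mm diameter, 55 mm high. Origin at the centre of its underside.
- coupling: Bystander: grey ring, 52 mm diameter, 45 mm high, standing on end. Origin at the centre of its underside.
- screwdriver: Bystander: screwdriver lying on the bench, x axis along it.
- wrench: Bystander: wrench lying on the bench, x axis along it.
- jack_box: Bystander: white wall-jack box, 60 x 60 x 35 mm. Origin at the centre of its underside.
- jar: Bystander: small jar with a blue cap, 56 mm diameter, 60 mm high. Origin at the centre of its underside.
- keystone: Bystander: yellow block, 35 x 50 x 30 mm. Origin at the centre of its underside.
Mind the look-alikes: they are no part of the job. Several things look just like the conduit: the one meant starts farthest to the robot's left.

How it is judged:
On the way, in this order (a step that is already met when the one before it is completed fails the run):
1. the stub has rolled a quarter turn or so on its way (angle between conduit's own z axis and vertical above 1.3 rad), for 0.05 s.
2. the stub lies in the V-groove (y of conduit in the frame of vblock between -0.004 and 0.004 m and z of conduit in the frame of vblock between 0.021 and 0.028 m and angle between the x axis of conduit and the x axis of vblock, either way round below 0.05 rad), for 0.2 s.
3. the stub has been slid against the stop plate (all of step 2 and x of conduit in the frame of vblock above 0.037 m), for 0.2 s.
At the end, for the whole second after the job is handed in: The stub lies at rest in the V-groove (centre within 4 mm of the groove's middle, 21 to 28 mm high, within 0.05 rad of its direction) with its end within 3 mm of the stop plate. It first rolled at least about a quarter turn, lay in the groove short of the stop, and was then slid to it (all of step 3 and linear speed of conduit below 0.01 m/s and angular speed of conduit below 0.3 rad/s); the robot touches nothing.
It fails at once if the stub is lifted (its centre more than 45 mm up anywhere, or more than 30 mm up over the bench before the ramp) (height (world z) of conduit above 0.045 m or (height (world z) of conduit above 0.03 m and y of conduit in the frame of vblock below -0.12 m)).
It fails at once if the stub is stood on end or tipped by more than 0.35 rad (angle between conduit's own x axis and vertical below 1.22 rad).
It fails at once if a bystander is moved by more than 20 mm (distance of any of orange_stub, coupling, screwdriver, wrench, jack_box, jar, keystone from where it was at the start of the episode above 0.02 m).
It also fails if it takes over 58 s, if anything falls off the work surface, if the arm or the gripper's body presses on something with over 40 N, if the wrist force passes 120 N, or if a joint passes its speed limit or range.

## Working session

There is one attempt and no reset: what is moved stays moved. The work goes in short steps, Python scripts to look and compute and a tool call to move; the robot and the scene stay as the last step left them, time stands still between calls to the robot, and variables do not carry over. Pictures are saved under pics/ and viewed, at most 10 in all, crops included, and the job is handed in when it is done.

Besides the shell and the picture viewer there is one more tool, called after "Emit:" by a JSON object that holds its "api" and its "payload". step_arm: Moves the arm, as the interface text tells. Shifts and turns lie within -1 to 1; 1 stands for 0.1 m of shift or 90 degrees of turn. Its arguments: {"type":"object","properties":{"plan":{"type":"array"},"grip_force":{"type":"number"}},"required":["plan"]}

```bash
mkdir -p pics; ls; cat > h.py <<'E'
import numpy as np, cv2
from station import telemetry, viewer, hand_in, ctrl
def world(d):
    z=d["z_map"].astype(float); v,u=np.mgrid[:z.shape[0],:z.shape[1]]
    P=np.stack([(u-d["cx"])/d["fx"]*z,(v-d["cy"])/d["fy"]*z,z],-1)
    W=(P-np.array(d["t"]))@np.array(d["R"]); W[z==0]=np.nan
    return W
def save(d,n): cv2.imwrite("pics/"+n+".png",d["img"][:,:,::-1])
E
python3 - <<'E'
from h import *
o=telemetry.get_obs(); print(o["ee_pos"],o["eef_rot"],o["time_s"],ctrl.tcp_to_tips)
for n in("top","side"):
    d=viewer.camera(n); save(d,n); W=world(d); np.save(n+".npy",W); np.save(n+"i.npy",d["img"])
    print(n,d["fx"],np.round(d["R"],2).tolist(),d["t"])
    for t in ["conduit","vblock","stop","orange_stub","coupling","screwdriver","wrench","jack_box","jar","keystone"]:
        for r in viewer.recognise(t,d)[:4]:
            l,tp,rr,b=map(int,r["rect"]); print(t,round(r["score"],2),[l,tp,rr,b],np.round(W[(tp+b)//2,(l+rr)//2],3))
E
```

```text
pics
[ 0.2215686  -0.50312569  0.22191195] [-3.14046620e+00 -1.16596036e-04  4.14764948e-01] 0.0 0.017
top 534.2245116116211 [[-0.02, -1.0, -0.01], [-0.98, 0.02, -0.2], [0.2, 0.0, -0.98]] [-0.04741548  0.49866622  1.40774772]
conduit 0.96 [357, 279, 386, 326] [ 0.243 -0.3    0.041]
conduit 0.96 [437, 260, 455, 302] [ 0.295 -0.502  0.043]
conduit 0.89 [329, 79, 363, 133] [ 0.793 -0.256  0.045]
conduit 0.69 [313, 155, 331, 209] [ 0.572 -0.181  0.042]
vblock 0.82 [196, 127, 253, 227] [0.599 0.094 0.013]
stop 0.86 [199, 130, 252, 224] [0.6   0.091 0.009]
orange_stub 0.49 [370, 233, 383, 248] [ 0.406 -0.319  0.056]
coupling 0.54 [405, 222, 429, 239] [ 0.44  -0.445 -0.001]
screwdriver 0.63 [424, 143, 437, 212] [ 0.585 -0.485  0.026]
wrench 0.94 [379, 133, 394, 189] [ 0.64  -0.369  0.004]
wrench 0.48 [195, 128, 251, 226] [0.599 0.096 0.014]
jack_box 0.68 [278, 94, 300, 120] [ 0.797 -0.094  0.036]
jack_box 0.51 [378, 130, 396, 190] [ 0.643 -0.372  0.005]
jar 0.96 [109, 168, 135, 187] [0.592 0.369 0.059]
jar 0.39 [405, 221, 426, 241] [ 0.437 -0.439  0.002]
keystone 0.85 [108, 217, 130, 235] [
[... 226 characters left out ...]
, 197] [ 0.263 -0.497  0.031]
conduit 0.61 [212, 169, 254, 184] [ 0.787 -0.245  0.03 ]
conduit 0.15 [333, 192, 338, 207] [ 0.441 -0.354  0.   ]
vblock 0.81 [162, 218, 263, 274] [0.593 0.105 0.004]
stop 0.89 [161, 220, 266, 273] [0.587 0.108 0.008]
orange_stub 0.51 [333, 190, 338, 199] [ 0.457 -0.383  0.001]
screwdriver 0.48 [295, 164, 342, 178] [ 0.578 -0.476  0.016]
wrench 0.7 [266, 172, 307, 188] [ 0.641 -0.36   0.01 ]
jack_box 0.77 [189, 186, 215, 207] [ 0.779 -0.07   0.031]
jar 0.59 [127, 273, 153, 306] [0.576 0.4   0.047]
keystone 0.77 [164, 303, 187, 327] [0.456 0.405 0.028]
keystone 0.54 [190, 184, 215, 208] [ 0.779 -0.07   0.031]
keystone 0.54 [128, 275, 154, 305] [0.573 0.399 0.045]
```

View pics/top.png

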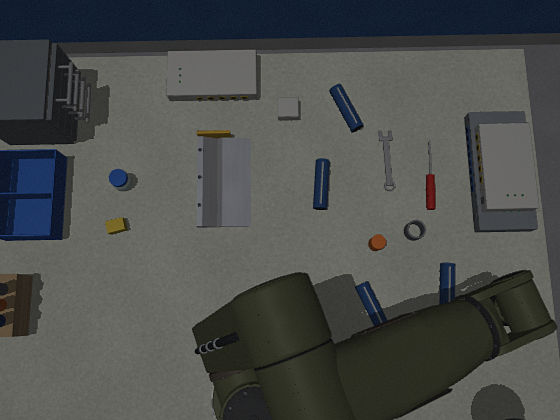

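View pics/side.png

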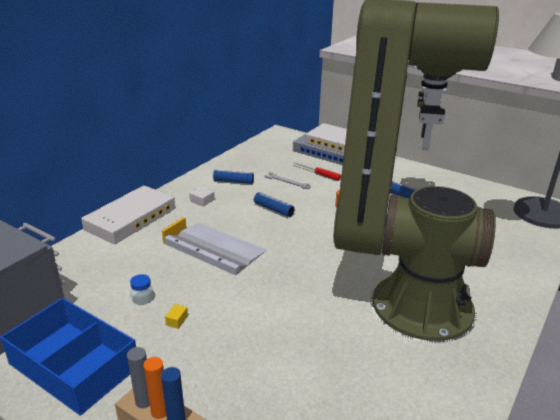

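The top view shows the target bar at about (321,183), the one furthest left. The V-block is at (225,180), with the yellow stop at its far end at (213,133) and its ramp facing the bar. Next I fit both poses from the depth clouds.

```bash
cat >> h.py <<'E'
from scipy.optimize import least_squares
PY=np.array([-200,-96,-16,0,38,54])/1e3; PZ=np.array([0,0,11,2,24,24])/1e3
def bar(W,img,x,y,r=0.11):
    h=img.astype(int); m=(h[...,2]>h[...,0]+25)&(h[...,2]>40)&(np.hypot(W[...,0]-x,W[...,1]-y)<r)&(W[...,2]>0.012)&(W[...,2]<.06)
    P=W[m]; q=P[:,:2]
    (cx,cy),(a,b),ang=cv2.minAreaRect(q.astype(np.float32)*1000)
    c=q.mean(0);u,s,v=np.linalg.svd(q-c,full_matrices=False);d=v[0]*np.sign(v[0][0])
    # cylinder fit: axis at height .02+zo
    def f(p):
        n=np.array([-np.sin(p[1]),np.cos(p[1])]); s=(q-[x,0])@n-p[0]*np.cos(p[1]); return np.hypot(s,P[:,2]-p[2])-.02
    r=least_squares(f,[c[1],np.arctan2(d[1],d[0]),.02],loss="soft_l1",f_scale=.002)
    D=np.array([np.cos(r.x[1]),np.sin(r.x[1])]); t=(q-[x,r.x[0]])@D; lo,hi=np.percentile(t,[.5,99.5])
    return dict(n=len(P),c=np.array([x,r.x[0]])+D*(lo+hi)/2,yaw=r.x[1],z=r.x[2],L=hi-lo,rms=np.sqrt((r.fun**2).mean()))
def blk(W,img):
    h=img.astype(int); near=(np.abs(W[...,0]-.6)<.2)&(np.abs(W[...,1]-.1)<.14)
    ye=near&(h[...,0]>h[...,2]+60)&(W[...,2]>.015)&(W[...,1]>.03); Y=W[ye]
    m=(W[...,0]>.5)&(W[...,0]<.69)&(W[...,1]>-.03)&(W[...,1]<.19)&(W[...,2]<.035); P=W[m]
    def f(p):
        s=(P[:,1]-p[0])*np.cos(p[1])-(P[:,0]-.6)*np.sin(p[1]); return np.interp(s,PY,PZ,right=0)+p[2]-P[:,2]
    best=min((least_squares(f,[y,a,0],loss="soft_l1",f_scale=.002) for y in(.09,.11,.13) for a in(-.05,.05)),key=lambda r:r.cost)
    return best.x,np.sqrt((best.fun**2).mean()),len(Y),np.percentile(Y,[1,50,99],axis=0).round(3).tolist()
E
python3 - <<'E'
from h import *
for n in("top","side"):
    W=np.load(n+".npy");I=np.load(n+"i.npy")
    print(n,bar(W,I,.57,-.18)); print(blk(W,I))
E
```

```text
top {'n': 534, 'c': array([ 0.57205849, -0.17987883]), 'yaw': np.float64(-0.08903734551019023), 'z': np.float64(0.02054189435497994), 'L': np.float64(0.1380393474843003), 'rms': np.float64(0.0024811827809012393)}
(array([0.11552333, 0.00402094, 0.00024545]), np.float64(0.0032883923623540155), 82, [[0.719, 0.076, 0.041], [0.723, 0.126, 0.046], [0.728, 0.167, 0.054]])
side {'n': 394, 'c': array([ 0.57202248, -0.17827109]), 'yaw': np.float64(-0.07316276725915706), 'z': np.float64(0.019265442594586575), 'L': np.float64(0.141560214228395), 'rms': np.float64(0.0031649395644393276)}
(array([ 1.15385154e-01, -1.74634580e-02,  5.00346610e-05]), np.float64(0.005791861202210564), 245, [[0.713, 0.079, 0.015], [0.719, 0.125, 0.035], [0.727, 0.172, 0.05]])
```

The two views agree. The bar is at (0.572, -0.179) with yaw about -0.085. The groove is at y = 0.1155 with yaw about 0, and the stop face is at x of about 0.717. I'll push with two fingers spread along the bar so it aligns itself. First I turn the tool.

Emit:
{"api": "step_arm", "payload": {"plan": [{"rz": -0.085,"claw": 0.3},{"rz": -0.085,"claw": 0.3},{"rz": -0.085,"claw": 0.3},{"rz": -0.085,"claw": 0.3},{"rz": -0.085,"claw": 0.3},{"rz": -0.085,"claw": 0.3},{"rz": -0.085,"claw": 0.3},{"rz": -0.085,"claw": 0.3},{"claw": 0.3},{"claw": 0.3}]}}

```text
$.plan[0]: bad value
```

Emit:
{"api": "step_arm", "payload": {"plan": [{"dx": 0,"dy": 0,"dz": 0,"rx": 0,"ry": 0,"rz": -0.085,"claw": 0.3},{"dx": 0,"dy": 0,"dz": 0,"rx": 0,"ry": 0,"rz": -0.085,"claw": 0.3},{"dx": 0,"dy": 0,"dz": 0,"rx": 0,"ry": 0,"rz": -0.085,"claw": 0.3},{"dx": 0,"dy": 0,"dz": 0,"rx": 0,"ry": 0,"rz": -0.085,"claw": 0.3},{"dx": 0,"dy": 0,"dz": 0,"rx": 0,"ry": 0,"rz": -0.085,"claw": 0.3},{"dx": 0,"dy": 0,"dz": 0,"rx": 0,"ry": 0,"rz": -0.085,"claw": 0.3},{"dx": 0,"dy": 0,"dz": 0,"rx": 0,"ry": 0,"rz": -0.085,"claw": 0.3},{"dx": 0,"dy": 0,"dz": 0,"rx": 0,"ry": 0,"rz": -0.085,"claw": 0.3},{"dx": 0,"dy": 0,"dz": 0,"rx": 0,"ry": 0,"rz": 0,"claw": 0.3},{"dx": 0,"dy": 0,"dz": 0,"rx": 0,"ry": 0,"rz": 0,"claw": 0.3}]}}

```text
time_s: 2.1
ee_pos: [0.2216, -0.5033, 0.2225]
eef_rot: [3.142, -0.0, 1.479]
force: [-0.4, -0.6, 1.1]
grip_width: 0.066
grip_force: 0.0
```

Emit:
{"api": "step_arm", "payload": {"plan": [{"dx": 0.289,"dy": 0.325,"dz": 0,"rx": 0,"ry": 0,"rz": 0,"claw": 0.3},{"dx": 0.289,"dy": 0.325,"dz": 0,"rx": 0,"ry": 0,"rz": 0,"claw": 0.3},{"dx": 0.289,"dy": 0.325,"dz": 0,"rx": 0,"ry": 0,"rz": 0,"claw": 0.3},{"dx": 0.289,"dy": 0.325,"dz": 0,"rx": 0,"ry": 0,"rz": 0,"claw": 0.3},{"dx": 0.289,"dy": 0.325,"dz": 0,"rx": 0,"ry": 0,"rz": 0,"claw": 0.3},{"dx": 0.289,"dy": 0.325,"dz": 0,"rx": 0,"ry": 0,"rz": 0,"claw": 0.3},{"dx": 0.289,"dy": 0.325,"dz": 0,"rx": 0,"ry": 0,"rz": 0,"claw": 0.3},{"dx": 0.289,"dy": 0.325,"dz": 0,"rx": 0,"ry": 0,"rz": 0,"claw": 0.3},{"dx": 0.289,"dy": 0.325,"dz": 0,"rx": 0,"ry": 0,"rz": 0,"claw": 0.3},{"dx": 0.289,"dy": 0.325,"dz": 0,"rx": 0,"ry": 0,"rz": 0,"claw": 0.3}]}}

```text
time_s: 3.1
ee_pos: [0.572, -0.2426, 0.2225]
eef_rot: [3.141, 0.0, 1.479]
force: [-0.3, -0.2, 0.7]
grip_width: 0.0659
grip_force: 0.0
```

Emit:
{"api": "step_arm", "payload": {"plan": [{"dx": 0,"dy": 0,"dz": 0,"rx": 0,"ry": 0,"rz": 0,"claw": 0.3},{"dx": 0,"dy": 0,"dz": 0,"rx": 0,"ry": 0,"rz": 0,"claw": 0.3},{"dx": 0,"dy": 0,"dz": 0,"rx": 0,"ry": 0,"rz": 0,"claw": 0.3}]}}

```text
time_s: 3.4
ee_pos: [0.5701, -0.2446, 0.2224]
eef_rot: [-3.141, 0.0, 1.481]
force: [0.2, -0.6, 0.7]
grip_width: 0.0655
grip_force: 0.0
```

```bash
python3 - <<'E'
from h import *
o=telemetry.get_obs(); print(o["ee_pos"],o["eef_rot"],o["grip_width"])
d=viewer.camera("side");save(d,"s2");print(bar(world(d),d["img"],.57,-.18))
d=viewer.camera("top");save(d,"t2");print(bar(world(d),d["img"],.57,-.18)); print(blk(world(d),d["img"]))
E
```

```text
[ 0.57014079 -0.24460983  0.22242726] [-3.14131980e+00  5.44359094e-05  1.48059072e+00] 0.06554064662503474
{'n': 403, 'c': array([ 0.56947428, -0.17869955]), 'yaw': np.float64(-0.07807635538174303), 'z': np.float64(0.019860236818906474), 'L': np.float64(0.14078090311588223), 'rms': np.float64(0.0031946646641320387)}
{'n': 55, 'c': array([ 0.6219017, -0.185516 ]), 'yaw': np.float64(-0.13838138296447736), 'z': np.float64(0.021908573147726887), 'L': np.float64(0.038412017543214334), 'rms': np.float64(0.001997103939804622)}
(array([0.11558133, 0.0052125 , 0.00031186]), np.float64(0.003299696959502425), 92, [[0.718, 0.077, 0.04], [0.723, 0.126, 0.046], [0.729, 0.167, 0.051]])
```

Emit:
{"api": "step_arm", "payload": {"plan": [{"dx": 0,"dy": 0,"dz": 0.4,"rx": 0,"ry": 0,"rz": 0,"claw": 0.3},{"dx": 0,"dy": 0,"dz": 0.4,"rx": 0,"ry": 0,"rz": 0,"claw": 0.3},{"dx": 0,"dy": 0,"dz": 0.4,"rx": 0,"ry": 0,"rz": 0,"claw": 0.3},{"dx": 0,"dy": 0,"dz": 0.3,"rx": 0,"ry": 0,"rz": 0,"claw": 0.3},{"dx": 0,"dy": 0,"dz": 0.2,"rx": 0,"ry": 0,"rz": 0,"claw": 0.3},{"dx": 0,"dy": 0,"dz": 0.18,"rx": 0,"ry": 0,"rz": 0,"claw": 0.3},{"dx": 0,"dy": 0,"dz": 0,"rx": 0,"ry": 0,"rz": 0,"claw": 0.3},{"dx": 0,"dy": 0,"dz": 0,"rx": 0,"ry": 0,"rz": 0,"claw": 0.3}]}}

```text
time_s: 4.3
ee_pos: [0.5706, -0.2446, 0.0352]
eef_rot: [3.141, 0.0, 1.482]
force: [-0.2, -0.2, 0.0]
grip_width: 0.0659
grip_force: 0.0
```

Emit:
{"api": "step_arm", "payload": {"plan": [{"dx": 0.07,"dy": 0,"dz": 0,"rx": 0,"ry": 0,"rz": 0,"claw": 0.3},{"dx": 0.07,"dy": 0,"dz": 0,"rx": 0,"ry": 0,"rz": 0,"claw": 0.3},{"dx": 0.06,"dy": 0,"dz": 0,"rx": 0,"ry": 0,"rz": 0,"claw": 0.3},{"dx": 0.05,"dy": 0,"dz": 0,"rx": 0,"ry": 0,"rz": 0,"claw": 0.3},{"dx": 0.04,"dy": 0,"dz": 0,"rx": 0,"ry": 0,"rz": 0,"claw": 0.3},{"dx": 0.04,"dy": 0,"dz": 0,"rx": 0,"ry": 0,"rz": 0,"claw": 0.3},{"dx": 0.04,"dy": 0,"dz": 0,"rx": 0,"ry": 0,"rz": 0,"claw": 0.3},{"dx": 0.04,"dy": 0,"dz": 0,"rx": 0,"ry": 0,"rz": 0,"claw": 0.3},{"dx": 0.04,"dy": 0,"dz": 0,"rx": 0,"ry": 0,"rz": 0,"claw": 0.3},{"dx": 0.04,"dy": 0,"dz": 0,"rx": 0,"ry": 0,"rz": 0,"claw": 0.3}]}}

```text
time_s: 5.3
ee_pos: [0.5751, -0.1949, 0.0344]
eef_rot: [-3.142, -0.0, 1.483]
force: [-0.7, 0.3, -0.5]
grip_width: 0.066
grip_force: 0.1
```

```bash
python3 - <<'E'
from h import *
d=viewer.camera("side");print(bar(world(d),d["img"],.57,-.16))
o=telemetry.get_obs(); print(o["ee_pos"],o["eef_rot"],o["force"])
E
```

```text
{'n': 420, 'c': array([ 0.57108524, -0.16561622]), 'yaw': np.float64(-0.09320781262061395), 'z': np.float64(0.01954989013877214), 'L': np.float64(0.1425217824369704), 'rms': np.float64(0.0029613600783525446)}
[ 0.5751163  -0.19433282  0.03440675] [-3.14147324e+00 -1.54798956e-04  1.48329043e+00] [-0.26368629  1.12919876 -0.03261169]
```

Emit:
{"api": "step_arm", "payload": {"plan": [{"dx": 0.05,"dy": 0,"dz": 0,"rx": 0,"ry": 0,"rz": -0.007,"claw": 0.3},{"dx": 0.05,"dy": 0,"dz": 0,"rx": 0,"ry": 0,"rz": -0.007,"claw": 0.3},{"dx": 0.05,"dy": 0,"dz": 0,"rx": 0,"ry": 0,"rz": -0.007,"claw": 0.3},{"dx": 0.05,"dy": 0,"dz": 0,"rx": 0,"ry": 0,"rz": -0.007,"claw": 0.3},{"dx": 0.05,"dy": 0,"dz": 0,"rx": 0,"ry": 0,"rz": -0.007,"claw": 0.3},{"dx": 0.05,"dy": 0,"dz": 0,"rx": 0,"ry": 0,"rz": -0.007,"claw": 0.3},{"dx": 0.05,"dy": 0,"dz": 0,"rx": 0,"ry": 0,"rz": -0.007,"claw": 0.3},{"dx": 0.05,"dy": 0,"dz": 0,"rx": 0,"ry": 0,"rz": -0.008,"claw": 0.3},{"dx": 0.05,"dy": 0,"dz": 0,"rx": 0,"ry": 0,"rz": 0,"claw": 0.3},{"dx": 0.05,"dy": 0,"dz": 0,"rx": 0,"ry": 0,"rz": 0,"claw": 0.3}]}}

```text
time_s: 6.35
ee_pos: [0.577, -0.1448, 0.0344]
eef_rot: [-3.142, -0.0, 1.572]
force: [0.9, -0.9, 0.1]
grip_width: 0.0658
grip_force: 0.1
```

```bash
python3 - <<'E'
from h import *
d=viewer.camera("side");print(bar(world(d),d["img"],.57,-.11))
o=telemetry.get_obs(); print(o["ee_pos"],o["eef_rot"],o["force"])
E
```

```text
{'n': 448, 'c': array([ 0.57575015, -0.11250355]), 'yaw': np.float64(-0.08830904116870388), 'z': np.float64(0.019920594359469038), 'L': np.float64(0.14087787635161134), 'rms': np.float64(0.0030139243358315946)}
[ 0.57700746 -0.14419219  0.03443501] [-3.14148745e+00 -1.49513627e-04  1.57275339e+00] [0.25799673 0.80296302 0.62990459]
```

Emit:
{"api": "step_arm", "payload": {"plan": [{"dx": 0.05,"dy": 0,"dz": 0,"rx": 0,"ry": 0,"rz": 0,"claw": 0.3},{"dx": 0.05,"dy": 0,"dz": 0,"rx": 0,"ry": 0,"rz": 0,"claw": 0.3},{"dx": 0.05,"dy": 0,"dz": 0,"rx": 0,"ry": 0,"rz": 0,"claw": 0.3},{"dx": 0.05,"dy": 0,"dz": 0,"rx": 0,"ry": 0,"rz": 0,"claw": 0.3},{"dx": 0.05,"dy": 0,"dz": 0,"rx": 0,"ry": 0,"rz": 0,"claw": 0.3},{"dx": 0.05,"dy": 0,"dz": 0,"rx": 0,"ry": 0,"rz": 0,"claw": 0.3},{"dx": 0.05,"dy": 0,"dz": 0,"rx": 0,"ry": 0,"rz": 0,"claw": 0.3},{"dx": 0.05,"dy": 0,"dz": 0,"rx": 0,"ry": 0,"rz": 0,"claw": 0.3},{"dx": 0.05,"dy": 0,"dz": 0,"rx": 0,"ry": 0,"rz": 0,"claw": 0.3},{"dx": 0.05,"dy": 0,"dz": 0,"rx": 0,"ry": 0,"rz": 0,"claw": 0.3}]}}

```text
time_s: 7.4
ee_pos: [0.5769, -0.0948, 0.0344]
eef_rot: [-3.142, 0.0, 1.573]
force: [0.7, -0.9, 0.2]
grip_width: 0.0656
grip_force: 0.1
```

```bash
python3 - <<'E'
from h import *
d=viewer.camera("side");print(bar(world(d),d["img"],.58,-.06))
o=telemetry.get_obs(); print(o["ee_pos"],o["eef_rot"],o["force"])
E
```

```text
{'n': 468, 'c': array([ 0.57845609, -0.06273506]), 'yaw': np.float64(-0.07864764076026698), 'z': np.float64(0.019874459874587296), 'L': np.float64(0.13863489697237127), 'rms': np.float64(0.0029637066853463083)}
[ 0.57691011 -0.09419419  0.03442298] [-3.14148573e+00 -1.58880675e-04  1.57292176e+00] [ 0.40233103  0.18258592 -0.23792316]
```

Emit:
{"api": "step_arm", "payload": {"plan": [{"dx": 0.05,"dy": 0,"dz": 0,"rx": 0,"ry": 0,"rz": 0,"claw": 0.3},{"dx": 0.05,"dy": 0,"dz": 0,"rx": 0,"ry": 0,"rz": 0,"claw": 0.3},{"dx": 0.05,"dy": 0,"dz": 0,"rx": 0,"ry": 0,"rz": 0,"claw": 0.3},{"dx": 0.05,"dy": 0,"dz": 0,"rx": 0,"ry": 0,"rz": 0,"claw": 0.3},{"dx": 0.05,"dy": 0,"dz": 0,"rx": 0,"ry": 0,"rz": 0,"claw": 0.3},{"dx": 0.05,"dy": 0,"dz": 0,"rx": 0,"ry": 0,"rz": 0,"claw": 0.3},{"dx": 0.05,"dy": 0,"dz": 0,"rx": 0,"ry": 0,"rz": 0,"claw": 0.3},{"dx": 0.05,"dy": 0,"dz": 0,"rx": 0,"ry": 0,"rz": 0,"claw": 0.3},{"dx": 0.05,"dy": 0,"dz": 0,"rx": 0,"ry": 0,"rz": 0,"claw": 0.3},{"dx": 0.05,"dy": 0,"dz": 0,"rx": 0,"ry": 0,"rz": 0,"claw": 0.3}]}}

```text
time_s: 8.45
ee_pos: [0.5768, -0.0448, 0.0345]
eef_rot: [3.142, 0.0, 1.573]
force: [0.7, 0.4, 0.5]
grip_width: 0.0659
grip_force: 0.1
```

Emit:
{"api": "step_arm", "payload": {"plan": [{"dx": 0.05,"dy": 0,"dz": 0,"rx": 0,"ry": 0,"rz": 0,"claw": 0.3},{"dx": 0.05,"dy": 0,"dz": 0,"rx": 0,"ry": 0,"rz": 0,"claw": 0.3},{"dx": 0.05,"dy": 0,"dz": 0,"rx": 0,"ry": 0,"rz": 0,"claw": 0.3},{"dx": 0.05,"dy": 0,"dz": 0,"rx": 0,"ry": 0,"rz": 0,"claw": 0.3},{"dx": 0.05,"dy": 0,"dz": 0,"rx": 0,"ry": 0,"rz": 0,"claw": 0.3},{"dx": 0.05,"dy": 0,"dz": 0,"rx": 0,"ry": 0,"rz": 0,"claw": 0.3},{"dx": 0.05,"dy": 0,"dz": 0,"rx": 0,"ry": 0,"rz": 0,"claw": 0.3},{"dx": 0.05,"dy": 0,"dz": 0,"rx": 0,"ry": 0,"rz": 0,"claw": 0.3},{"dx": 0.05,"dy": 0,"dz": 0,"rx": 0,"ry": 0,"rz": 0,"claw": 0.3},{"dx": 0.05,"dy": 0,"dz": 0,"rx": 0,"ry": 0,"rz": 0,"claw": 0.3}]}}

```text
time_s: 9.45
ee_pos: [0.5768, 0.0051, 0.0345]
eef_rot: [3.141, 0.0, 1.572]
force: [0.1, -2.2, 1.5]
grip_width: 0.0659
grip_force: 0.6
```

```bash
python3 - <<'E'
from h import *
d=viewer.camera("side");print(bar(world(d),d["img"],.58,.04))
o=telemetry.get_obs(); print(o["ee_pos"],o["eef_rot"],o["force"])
E
```

```text
{'n': 528, 'c': array([0.58633686, 0.03609676]), 'yaw': np.float64(-0.06733511271624139), 'z': np.float64(0.022006378578457265), 'L': np.float64(0.14027745147253107), 'rms': np.float64(0.0025813807684853286)}
[0.57674554 0.00578844 0.03443922] [-3.14158682e+00 -1.84465159e-04  1.57282133e+00] [0.23164072 0.22078272 0.19547896]
```

Emit:
{"api": "step_arm", "payload": {"plan": [{"dx": 0.05,"dy": 0,"dz": 0,"rx": 0,"ry": 0,"rz": 0,"claw": 0.3},{"dx": 0.05,"dy": 0,"dz": 0,"rx": 0,"ry": 0,"rz": 0,"claw": 0.3},{"dx": 0.05,"dy": 0,"dz": 0,"rx": 0,"ry": 0,"rz": 0,"claw": 0.3},{"dx": 0.05,"dy": 0,"dz": 0,"rx": 0,"ry": 0,"rz": 0,"claw": 0.3},{"dx": 0.05,"dy": 0,"dz": 0,"rx": 0,"ry": 0,"rz": 0,"claw": 0.3},{"dx": 0.05,"dy": 0,"dz": 0,"rx": 0,"ry": 0,"rz": 0,"claw": 0.3},{"dx": 0.05,"dy": 0,"dz": 0,"rx": 0,"ry": 0,"rz": 0,"claw": 0.3},{"dx": 0.05,"dy": 0,"dz": 0,"rx": 0,"ry": 0,"rz": 0,"claw": 0.3},{"dx": 0.05,"dy": 0,"dz": 0,"rx": 0,"ry": 0,"rz": 0,"claw": 0.3},{"dx": 0.03,"dy": 0,"dz": 0,"rx": 0,"ry": 0,"rz": 0,"claw": 0.3}]}}

```text
time_s: 10.5
ee_pos: [0.5766, 0.0533, 0.0344]
eef_rot: [-3.141, -0.0, 1.573]
force: [0.4, -2.0, -0.5]
grip_width: 0.0657
grip_force: 0.4
```

```bash
python3 - <<'E'
from h import *
d=viewer.camera("side");save(d,"s3");print(bar(world(d),d["img"],.585,.085))
o=telemetry.get_obs(); print(o["ee_pos"],o["eef_rot"],o["force"])
E
```

```text
{'n': 538, 'c': array([0.58980871, 0.0838765 ]), 'yaw': np.float64(-0.05142144080739291), 'z': np.float64(0.02864243609293739), 'L': np.float64(0.14314519478970017), 'rms': np.float64(0.002556111189419368)}
[0.57664079 0.05350094 0.03441689] [-3.14154180e+00 -1.02655092e-04  1.57290881e+00] [-0.19192457  1.20773691  0.41583324]
```

View pics/s3.png

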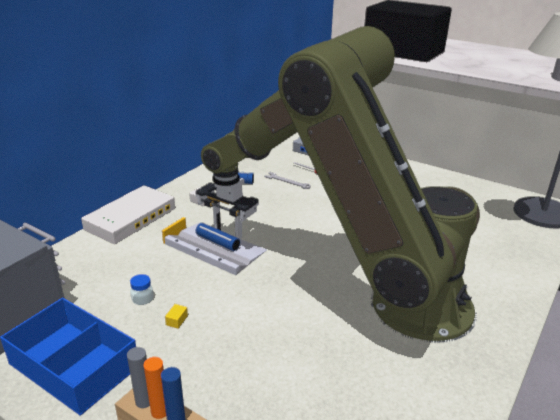

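The bar, at about (218,237), is on the ramp just short of the lip with the fingers behind it. I'll push it over the lip.

Emit:
{"api": "step_arm", "payload": {"plan": [{"dx": 0.04,"dy": 0,"dz": 0,"rx": 0,"ry": 0,"rz": 0,"claw": 0.3},{"dx": 0.04,"dy": 0,"dz": 0,"rx": 0,"ry": 0,"rz": 0,"claw": 0.3},{"dx": 0.04,"dy": 0,"dz": 0,"rx": 0,"ry": 0,"rz": 0,"claw": 0.3},{"dx": 0.04,"dy": 0,"dz": 0,"rx": 0,"ry": 0,"rz": 0,"claw": 0.3},{"dx": 0.04,"dy": 0,"dz": 0,"rx": 0,"ry": 0,"rz": 0,"claw": 0.3},{"dx": 0.03,"dy": 0,"dz": 0,"rx": 0,"ry": 0,"rz": 0,"claw": 0.3},{"dx": 0.03,"dy": 0,"dz": 0,"rx": 0,"ry": 0,"rz": 0,"claw": 0.3},{"dx": 0,"dy": 0,"dz": 0,"rx": 0,"ry": 0,"rz": 0,"claw": 0.3},{"dx": 0,"dy": 0,"dz": 0,"rx": 0,"ry": 0,"rz": 0,"claw": 0.3},{"dx": 0,"dy": 0,"dz": 0,"rx": 0,"ry": 0,"rz": 0,"claw": 0.3}]}}

```text
time_s: 11.55
ee_pos: [0.5766, 0.0787, 0.0344]
eef_rot: [-3.142, -0.0, 1.572]
force: [-0.1, -0.1, -0.5]
grip_width: 0.0655
grip_force: 0.0
```

```bash
python3 - <<'E'
from h import *
for i in range(3): d=viewer.camera("side");b=bar(world(d),d["img"],.59,.115);print(b)
o=telemetry.get_obs(); print(o["ee_pos"],o["eef_rot"],o["force"])
E
```

```text
{'n': 582, 'c': array([0.59035815, 0.11649576]), 'yaw': np.float64(0.00014406619214467264), 'z': np.float64(0.025062746335566963), 'L': np.float64(0.14235372523183298), 'rms': np.float64(0.0026263174042595264)}
{'n': 586, 'c': array([0.59032069, 0.11622141]), 'yaw': np.float64(0.0032703691937557566), 'z': np.float64(0.024559019089188297), 'L': np.float64(0.14110189591643432), 'rms': np.float64(0.002573419309459784)}
{'n': 580, 'c': array([0.59059375, 0.11643645]), 'yaw': np.float64(-0.0002680978250207821), 'z': np.float64(0.024643671208804317), 'L': np.float64(0.1421662633575722), 'rms': np.float64(0.0026996783670999894)}
[0.57662956 0.07865499 0.03442302] [-3.14155668e+00 -1.32038920e-05  1.57230267e+00] [ 0.53726326 -0.10962075  0.8069526 ]
```

The bar is in the groove at (0.590, 0.116, 0.025), aligned with it, and needs to slide about 57 mm. I'll move the closed fingers to its open end.

Emit:
{"api": "step_arm", "payload": {"plan": [{"dx": -0.3,"dy": 0,"dz": 0,"rx": 0,"ry": 0,"rz": 0,"claw": 0.3},{"dx": 0,"dy": 0,"dz": -0.4,"rx": 0,"ry": 0,"rz": 0,"claw": 0.3},{"dx": 0,"dy": 0,"dz": -0.5,"rx": 0,"ry": 0,"rz": 0,"claw": 0.6},{"dx": 0,"dy": -0.4,"dz": 0,"rx": 0,"ry": 0,"rz": 0,"claw": 1},{"dx": 0,"dy": -0.4,"dz": 0,"rx": 0,"ry": 0,"rz": 0,"claw": 1},{"dx": 0.3,"dy": -0.14,"dz": 0,"rx": 0,"ry": 0,"rz": 0,"claw": 1},{"dx": 0.375,"dy": 0,"dz": 0,"rx": 0,"ry": 0,"rz": 0,"claw": 1},{"dx": 0,"dy": 0,"dz": 0,"rx": 0,"ry": 0,"rz": 0,"claw": 1},{"dx": 0,"dy": 0,"dz": 0,"rx": 0,"ry": 0,"rz": 0,"claw": 1},{"dx": 0,"dy": 0,"dz": 0,"rx": 0,"ry": 0,"rz": 0,"claw": 1}]}}

```text
time_s: 12.7
ee_pos: [0.4827, 0.1155, 0.1244]
eef_rot: [-3.141, 0.0, 1.572]
force: [-0.8, 0.6, 0.3]
grip_width: 0.0055
grip_force: 0.0
```

```bash
python3 - <<'E'
from h import *
o=telemetry.get_obs(); print(o["ee_pos"],o["eef_rot"],o["force"],o["grip_width"])
d=viewer.camera("side");b=bar(world(d),d["img"],.59,.115);print(b)
W=world(d);h=d["img"].astype(int);m=(h[...,0]>h[...,2]+60)&(abs(W[...,0]-.72)<.03)&(W[...,1]>.06)&(W[...,1]<.18)&(W[...,2]>.02)
print(np.percentile(W[m],[2,25,50,75,98],axis=0).round(4))
E
```

```text
[0.48266993 0.11550128 0.12437608] [-3.14144708e+00  1.22213846e-04  1.57205795e+00] [-0.78092031  0.58729394  0.34513028] 0.005466225672443024
{'n': 578, 'c': array([0.59027538, 0.11638993]), 'yaw': np.float64(-0.00018497949923025817), 'z': np.float64(0.024833907746611643), 'L': np.float64(0.14022782022044503), 'rms': np.float64(0.0025081917080350567)}
[[0.7141 0.0804 0.0215]
 [0.7172 0.1027 0.0288]
 [0.7192 0.1263 0.0356]
 [0.7211 0.1509 0.0431]
 [0.7272 0.1715 0.0478]]
```

Emit:
{"api": "step_arm", "payload": {"plan": [{"dx": 0,"dy": 0,"dz": 0.35,"rx": 0,"ry": 0,"rz": 0,"claw": 1},{"dx": 0,"dy": 0,"dz": 0.3,"rx": 0,"ry": 0,"rz": 0,"claw": 1},{"dx": 0,"dy": 0,"dz": 0.15,"rx": 0,"ry": 0,"rz": 0,"claw": 1},{"dx": 0,"dy": 0,"dz": 0.1,"rx": 0,"ry": 0,"rz": 0,"claw": 1},{"dx": 0,"dy": 0.03,"dz": 0,"rx": 0,"ry": 0,"rz": 0,"claw": 1},{"dx": 0,"dy": 0.04,"dz": 0,"rx": 0,"ry": 0,"rz": 0,"claw": 1},{"dx": 0,"dy": 0.04,"dz": 0,"rx": 0,"ry": 0,"rz": 0,"claw": 1},{"dx": 0,"dy": 0.04,"dz": 0,"rx": 0,"ry": 0,"rz": 0,"claw": 1},{"dx": 0,"dy": 0.03,"dz": 0,"rx": 0,"ry": 0,"rz": 0,"claw": 1},{"dx": 0,"dy": 0.03,"dz": 0,"rx": 0,"ry": 0,"rz": 0,"claw": 1}]}}

```text
time_s: 13.75
ee_pos: [0.5039, 0.1162, 0.0347]
eef_rot: [3.141, -0.0, 1.572]
force: [0.1, -0.1, -0.3]
grip_width: 0.0005
grip_force: 0.0
```

Emit:
{"api": "step_arm", "payload": {"plan": [{"dx": 0,"dy": 0.03,"dz": 0,"rx": 0,"ry": 0,"rz": 0,"claw": 1},{"dx": 0,"dy": 0.04,"dz": 0,"rx": 0,"ry": 0,"rz": 0,"claw": 1},{"dx": 0,"dy": 0.04,"dz": 0,"rx": 0,"ry": 0,"rz": 0,"claw": 1},{"dx": 0,"dy": 0.04,"dz": 0,"rx": 0,"ry": 0,"rz": 0,"claw": 1},{"dx": 0,"dy": 0.04,"dz": 0,"rx": 0,"ry": 0,"rz": 0,"claw": 1},{"dx": 0,"dy": 0.04,"dz": 0,"rx": 0,"ry": 0,"rz": 0,"claw": 1},{"dx": 0,"dy": 0.04,"dz": 0,"rx": 0,"ry": 0,"rz": 0,"claw": 1},{"dx": 0,"dy": 0.04,"dz": 0,"rx": 0,"ry": 0,"rz": 0,"claw": 1},{"dx": 0,"dy": 0.03,"dz": 0,"rx": 0,"ry": 0,"rz": 0,"claw": 1},{"dx": 0,"dy": 0.02,"dz": 0,"rx": 0,"ry": 0,"rz": 0,"claw": 1}]}}

```text
time_s: 14.75
ee_pos: [0.5399, 0.1162, 0.0344]
eef_rot: [3.142, -0.0, 1.572]
force: [-0.8, -0.8, 1.4]
grip_width: 0.0005
grip_force: 0.8
```

```bash
python3 - <<'E'
from h import *
o=telemetry.get_obs(); print(o["ee_pos"],o["eef_rot"],o["force"],o["grip_width"])
d=viewer.camera("side");b=bar(world(d),d["img"],.62,.115);print(b);save(d,"s4")
E
```

```text
[0.53985849 0.1161965  0.03443589] [ 3.14152326e+00 -4.80287269e-06  1.57243493e+00] [-0.84751221 -0.75763897  1.40763261] 0.0005322593717377739
{'n': 529, 'c': array([0.62025284, 0.11616242]), 'yaw': np.float64(0.0019109181103600518), 'z': np.float64(0.02471936979324205), 'L': np.float64(0.1409173254325988), 'rms': np.float64(0.0024459297908039643)}
```

Emit:
{"api": "step_arm", "payload": {"plan": [{"dx": 0,"dy": 0.03,"dz": 0,"rx": 0,"ry": 0,"rz": 0,"claw": 1},{"dx": 0,"dy": 0.03,"dz": 0,"rx": 0,"ry": 0,"rz": 0,"claw": 1},{"dx": 0,"dy": 0.03,"dz": 0,"rx": 0,"ry": 0,"rz": 0,"claw": 1},{"dx": 0,"dy": 0.03,"dz": 0,"rx": 0,"ry": 0,"rz": 0,"claw": 1},{"dx": 0,"dy": 0.03,"dz": 0,"rx": 0,"ry": 0,"rz": 0,"claw": 1},{"dx": 0,"dy": 0.02,"dz": 0,"rx": 0,"ry": 0,"rz": 0,"claw": 1},{"dx": 0,"dy": 0.02,"dz": 0,"rx": 0,"ry": 0,"rz": 0,"claw": 1},{"dx": 0,"dy": 0.02,"dz": 0,"rx": 0,"ry": 0,"rz": 0,"claw": 1},{"dx": 0,"dy": 0.01,"dz": 0,"rx": 0,"ry": 0,"rz": 0,"claw": 1},{"dx": 0,"dy": 0.01,"dz": 0,"rx": 0,"ry": 0,"rz": 0,"claw": 1}]}}

```text
time_s: 15.8
ee_pos: [0.5626, 0.1162, 0.0344]
eef_rot: [-3.142, -0.0, 1.572]
force: [-1.1, -0.8, -0.0]
grip_width: 0.0005
grip_force: 0.5
```

Emit:
{"api": "step_arm", "payload": {"plan": [{"dx": 0,"dy": 0.01,"dz": 0,"rx": 0,"ry": 0,"rz": 0,"claw": 1},{"dx": 0,"dy": 0.01,"dz": 0,"rx": 0,"ry": 0,"rz": 0,"claw": 1},{"dx": 0,"dy": 0.01,"dz": 0,"rx": 0,"ry": 0,"rz": 0,"claw": 1}]}}

```text
time_s: 16.1
ee_pos: [0.5656, 0.1163, 0.0344]
eef_rot: [-3.142, 0.0, 1.572]
force: [-0.7, 0.5, -0.3]
grip_width: 0.0001
grip_force: 0.5
```

```bash
python3 - <<'E'
from h import *
d=viewer.camera("side");b=bar(world(d),d["img"],.645,.115);print(b);save(d,"s5")
E
```

```text
{'n': 509, 'c': array([0.64603111, 0.11616382]), 'yaw': np.float64(0.0018914977956763666), 'z': np.float64(0.024955514184887787), 'L': np.float64(0.13895598111251717), 'rms': np.float64(0.0025242361281605347)}
```

Almost there. I'll inch forward until the force rises.

Emit:
{"api": "step_arm", "payload": {"plan": [{"dx": 0,"dy": 0.01,"dz": 0,"rx": 0,"ry": 0,"rz": 0,"claw": 1},{"dx": 0,"dy": 0.01,"dz": 0,"rx": 0,"ry": 0,"rz": 0,"claw": 1}]}}

```text
time_s: 16.35
ee_pos: [0.5658, 0.1162, 0.0343]
eef_rot: [-3.137, 0.0, 1.573]
force: [-21.2, 0.0, 12.9]
grip_width: 0.0008
grip_force: 11.0
```

Emit:
{"api": "step_arm", "payload": {"plan": [{"dx": 0,"dy": 0.01,"dz": 0,"rx": 0,"ry": 0,"rz": 0,"claw": 1},{"dx": 0,"dy": 0.0,"dz": 0,"rx": 0,"ry": 0,"rz": 0,"claw": 1}]}}

```text
time_s: 16.55
ee_pos: [0.5658, 0.1163, 0.0342]
eef_rot: [-3.134, 0.001, 1.573]
force: [-24.8, -1.8, 14.7]
grip_width: 0.0005
grip_force: 12.4
```

The force rose to 25 N with no further motion, so the bar is against the stop. I'll back off and rise.

Emit:
{"api": "step_arm", "payload": {"plan": [{"dx": 0,"dy": -0.02,"dz": 0,"rx": 0,"ry": 0,"rz": 0,"claw": 1},{"dx": 0,"dy": -0.02,"dz": 0,"rx": 0,"ry": 0,"rz": 0,"claw": 1},{"dx": 0,"dy": -0.1,"dz": 0,"rx": 0,"ry": 0,"rz": 0,"claw": 1},{"dx": 0,"dy": -0.2,"dz": 0,"rx": 0,"ry": 0,"rz": 0,"claw": 1},{"dx": 0,"dy": -0.2,"dz": 0,"rx": 0,"ry": 0,"rz": 0,"claw": 1},{"dx": 0,"dy": 0,"dz": -0.4,"rx": 0,"ry": 0,"rz": 0,"claw": 1},{"dx": 0,"dy": 0,"dz": -0.4,"rx": 0,"ry": 0,"rz": 0,"claw": 1},{"dx": 0,"dy": 0,"dz": -0.2,"rx": 0,"ry": 0,"rz": 0,"claw": 1},{"dx": 0,"dy": 0,"dz": 0,"rx": 0,"ry": 0,"rz": 0,"claw": 1},{"dx": 0,"dy": 0,"dz": 0,"rx": 0,"ry": 0,"rz": 0,"claw": 1}]}}

```text
time_s: 17.55
ee_pos: [0.5141, 0.1161, 0.1339]
eef_rot: [3.142, -0.0, 1.572]
force: [-0.5, 0.5, 0.0]
grip_width: 0.0004
grip_force: 0.0
```

```bash
python3 - <<'E'
from h import *
d=viewer.camera("side");print(bar(world(d),d["img"],.645,.115))
I=d["img"][200:290,140:280,::-1]; cv2.imwrite("pics/c6.png",cv2.resize(I,None,fx=5,fy=5,interpolation=cv2.INTER_CUBIC))
o=telemetry.get_obs(); print(o["ee_pos"],o["force"])
E
```

```text
{'n': 539, 'c': array([0.64572846, 0.116394  ]), 'yaw': np.float64(0.0026832960795985833), 'z': np.float64(0.02465957429075183), 'L': np.float64(0.13904386141717498), 'rms': np.float64(0.002568120861364444)}
[0.51387759 0.11607521 0.13325204] [ 0.32548009  0.0882101  -0.38637122]
```

View pics/c6.png

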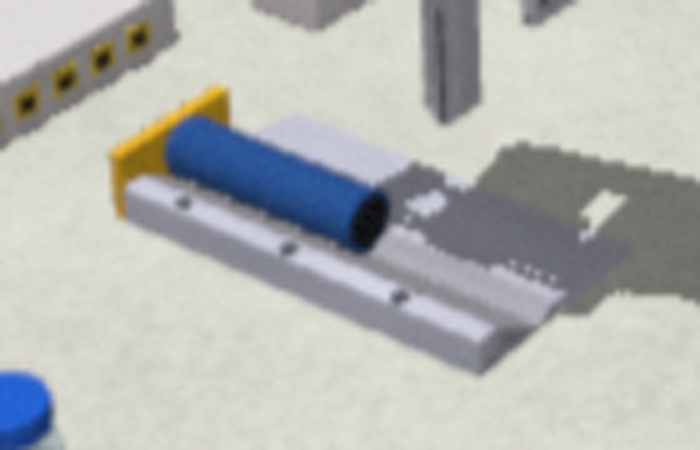

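The crop shows the bar lying in the groove with its far end (about 185,140) against the yellow plate and the fingers clear of it.

```bash
python3 -c "
from station import hand_in
print(hand_in())"
```

```text
the job is handed in; nothing more can be done
None
```

The conduit stub was rolled up the ramp into the V-groove and slid against the yellow stop plate. It was left lying there with the fingers clear, and the job is handed in; the hand-in returned no verdict.

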